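Rehang the lid of the seal-spares box with its loose hinge pin

ROBOT

A 6-joint arm with a two-finger parallel gripper is mounted at the origin on a cart in front of the work surface, level with it; the furniture and walls round the work are solid. World frame = base frame: x ahead of the robot, y to its left, z up, the work surface at z = 0. Lengths are in m, angles in rad, forces in N, time in s.
With the tool pointing down it reaches from about 0.3 to 0.875 m from the base axis. Payload 6.4 kg.
Tool frame: the origin (TCP) lies midway between the tips of the shut fingers; the grasp point (between the pads) lies 19 mm behind it; x points along the fingers, y is the direction in which the jaws open and shut, and the axes are right-handed (so a half turn about x gives the same grasp; the last joint's range is limited). The gripper opens to 85 mm and grips with 20 to 120 N. Pads are 22 mm wide; open, the fingers measure 114 mm over their backs; the gripper's body (76 mm by 85 mm) begins 54 mm behind the grasp point. The pads swing forward as they close: fully open they stand 13 mm farther back than shut.
Start: joints at [0.945, 0.181, 1.607, -0, 1.354, -0.206], TCP at [0.234, 0.525, 0.231] pointing down, gripper open.
Joint ranges: [-2.99, 2.99], [-0.89, 2.07], [0.3, 2.58], [-1.14, 4.28], [0, 2.63], [-3.12, 3.12]. Speed limits (rad/s): [2.57, 2.57, 3.01, 3.14, 3.14, 3.14].

INTERFACE

Orientations are given as a unit quaternion [w, x, y, z].
In Python, from bench import ctrl gives the robot as it stands.
- The arm moves only by the tool step_arm, never from a script. Its argument "motion" is a list of rows, each a list of 7 numbers: the shift along the tool's x, y, z in mm, then the turn, a rotation vector about the tool's x, y, z in degrees, then the closure in counts, from 0 (fully open) to 255 (shut). In form: [[tx, ty, tz, rx, ry, rz, hand], ...]. A call has 1 to 10 rows; each row is the pose to reach, as a shift and turn from the pose commanded when the call began, along the tool's axes at that moment; what a row does not reach only later rows make up. A row lasts 1/8 s, in which the tool goes at most 62.5 mm and 10.7 degrees, less where a joint would pass 70% of its speed; a pose out of reach is approached as far as the arm can. A call with a gripper value outside its range is refused whole. The fingers move at their own pace and stop on an object; the grip force is fixed at half the most. Time passes only in rows, so rows that repeat a pose let the fingers close. It gives the time, the measured TCP pose, the force and the opening at its end, in the units of the state.
- ctrl.get_obs(): the state, without advancing time (a new reading comes with each control period).
- ctrl.camera(name): name is "scene" or "top" or "wrist"; returns (picture, depth): 480x640x3 uint8, red, green, blue; 480x640 float32, m along the optical axis (not along the pixel's ray), 0 where there is no reading.
- ctrl.camera_info(name): a dict with "fx", "fy", "cx", "cy" (pixels), "T" (4x4, takes a point from camera to world coordinates); the wrist camera has in their place "hand_eye" (4x4, takes a point from camera to tool coordinates, whose origin is the TCP and whose axes are the tool frame's). Camera axes: x right, y down, z forward; pixel columns grow to the right and rows downward; lengths in m; the calibration is good to about 2 mm. A picture is of the moment at which its call begins: read the wrist's pose just before it. camera_info takes no time and is no camera call.
- ctrl.hand_in(): hands the job in, once; it reports no verdict.
The state is a dict: "time_s": time; "q": joint angles; "dq": joint speeds; "joint_efforts": joint torques, N m; "eef_pos": TCP position; "eef_rot": TCP orientation; "wrist_force": force on the tool from outside, world axes, zero at the start; "torque": the same for the moment, N m; "opening": opening from 0.0 (shut) to 1.0 (fully open).
Only numpy, scipy, OpenCV 4.12 (cv2) and the standard library are available. Lean on these libraries where they do the work, as an engineer would, in place of code of your own. Each camera call takes 0.05 s, during which the arm holds its last target. There are 200 camera calls.

TASK

The lid of the green spares box is off. Set it flat on the box so that its hinge knuckles drop in between the box's knuckles, then slide the loose steel hinge pin through all five knuckles and push it fully home, until its bent end stops against the end knuckle. Leave the other things on the bench where they are.

Things in the scene. Friction and masses are not known exactly. Their poses are not given: they have to be found in the camera images.
- box_rim (a point): Centre of the open top of the green steel spares box, level with its rim, 62 mm above the bench. The box is screwed down: 130 (x) x 150 (y) mm outside, walls 4 mm; 4 mm thick foot flanges stand out 22 mm at its two y ends. Axes: z up, y along the hinge, x from the box's middle towards its hinge side.
- box_hinge (a point): Middle of the box's hinge axis (axes as box_rim; 79 mm from it in +x, 2 mm in +z). Three fixed steel knuckles lie along y: tubes of 20 mm outside and 12 mm bore, 28 mm long, centred at y = -62, 0, +62 mm, so the hinge ends at y = -76 and +76, with two 34 mm gaps for the lid's knuckles. Both ends are open: the pin may enter from either.
- lid_handle (a point): Centre of the black bar handle of the loose green lid: bar 10 (x) x 84 (y) x 12 (z) mm, the middle 60 mm free beneath, over the lid's centre of mass. x points to the lid's hinge side, y along its hinge, as on the box. Lid on the bench: level, handle up, this point 46 mm high. Lid on the box: 98 mm high, 71 mm in -x from box_hinge.
- lid_hinge (a point): Middle of the lid's own hinge axis, axes as lid_handle, from which it lies 71 mm in +x, 34 mm in -z. Coincides with box_hinge when the lid is on. Two knuckles, tubes of 20 mm outside and 12 mm bore, 26 mm long, centred at y = -31 and +31 mm: 4 mm of room on either side in the box's gaps.
- lid: The lid, 0.34 kg give or take 20 per cent; origin in the middle of the underside of its plate (132 x 148 x 4 mm), axes as lid_handle. Under the plate a leaning lip, 10 mm deep, drops into the box's opening with about 1.5 mm play and 3 mm lead-in until the plate lies on the rim. On the bench the lid stands on this lip.
- pin_grip (a point): Point on the loose steel hinge pin for gripping near its bent end: straight round rod of 9 mm along the pin's y axis. From here it runs 143 mm in -y to the tip (last 8 mm taper to 3.6 mm) and 30 mm in +y to the bend, where a leg of the same 9 mm turns off 36 mm in the pin's +x. It lies flat on the bench, rod centre 4.5 mm high; z up as it lies.
- pin_mid (a point): Point on the rod's axis, axes as pin_grip, 50 mm from it in -y. When the pin is home, its leg against the end knuckle, this point coincides with box_hinge and the tip stands 17 mm out of the far end.
- hinge_pin: The hinge pin, 90 g give or take 20 per cent; origin 4.5 mm below pin_mid as the pin lies on the bench, same axes.
- hammer: A bystander to leave alone: ball-pein hammer with a wooden handle, 286 mm long; origin at the centre of its underside.
- brass_drift: A bystander to leave alone: brass drift, a plain rod of 19 x 122 mm; origin at the centre of its underside.
- marker: A bystander to leave alone: white paint marker with a blue cap, 133 mm long; origin at the centre of its underside.
- seal_spanner: A bystander to leave alone: combination spanner, 180 mm long; origin at the centre of its underside.
- feeler_gauge: A bystander to leave alone: feeler gauge set, black case with steel leaves, 100 mm long; origin at the centre of its underside.
- spray_can: A bystander to leave alone: aerosol can with a red cap, 59 mm across and 200 mm high; origin at the centre of its underside.

How it is judged:
On the way:
1. the lid lies flat on the box, its knuckles in line with the box's (distance between lid_hinge and box_hinge below 0.004 m and angle between lid_hinge's own z axis and vertical below 0.04 rad and angle between the y axis of lid_hinge and the y axis of box_hinge, either way round below 0.06 rad), for 0.2 s.
At the end, for the whole second after the job is handed in: The lid lies flat on the box (tilt under 0.04 rad), hinge axes within 4 mm and 0.06 rad; the pin runs through all five knuckles, along the hinge within 0.05 rad, its middle within 5 mm of the hinge's middle (bent end about 4 mm or less from the end knuckle); all at rest (all of step 1 and distance between pin_mid and box_hinge below 0.005 m and angle between the y axis of pin_mid and the y axis of box_hinge, either way round below 0.05 rad and linear speed of each of hinge_pin, lid below 0.02 m/s); the robot touches nothing.
It fails at once if one of the other things on the bench is pushed away by more than 40 mm (distance of any of hammer, brass_drift, marker, seal_spanner, feeler_gauge, spray_can from where it was at the start of the episode above 0.04 m).
It also fails if it takes over 64 s, if anything falls off the work surface, if the arm or the gripper's body presses on something with over 40 N, if the wrist force passes 120 N, or if a joint passes its speed limit or range.

## Working session

There is one attempt and no reset: what is moved stays moved. The work goes in short steps, Python scripts to look and compute and a tool call to move; the robot and the scene stay as the last step left them, time stands still between calls to the robot, and variables do not carry over. Pictures are saved under pics/ and viewed, about 8 in all and at most 12, crops included, and the job is handed in when it is done.

Besides the shell and the picture viewer there is one more tool, called after ">>>" as name([rows], argument=value, ...), one row to a line, values as JSON. step_arm: Moves the arm, as the interface text tells. Its arguments: {"type":"object","properties":{"motion":{"type":"array","items":{"type":"array","items":{"type":"number"}}}},"required":["motion"]}

```bash
ls; mkdir -p pics
python3 - <<'E'
from bench import ctrl
import cv2,numpy as np
for n in ("top","scene"):
    p,d=ctrl.camera(n); cv2.imwrite(f"pics/{n}0.png",p[:,:,::-1]); np.save(f"{n}0.npy",d)
    i=ctrl.camera_info(n); print(n,{k:np.round(v,3).tolist() for k,v in i.items()})
print(ctrl.camera_info("wrist"))
o=ctrl.get_obs(); print(o)
E
```

```text
pics
top {'fx': 464.337, 'fy': 464.337, 'cx': 315.645, 'cy': 250.476, 'T': [[0.003, -0.995, 0.104, 0.449], [-1.0, -0.005, -0.014, 0.108], [0.014, -0.104, -0.994, 1.274], [0.0, 0.0, 0.0, 1.0]]}
scene {'fx': 543.757, 'fy': 543.757, 'cx': 314.889, 'cy': 241.636, 'T': [[-0.654, -0.401, 0.641, -0.411], [-0.757, 0.337, -0.56, 0.931], [0.009, -0.852, -0.524, 0.872], [0.0, 0.0, 0.0, 1.0]]}
{'fx': 353.5050942827088, 'fy': 353.5050942827088, 'cx': 312.11491071435586, 'cy': 238.52148165450794, 'hand_eye': array([[-1.12247306e-03, -3.01690199e-01,  9.53405351e-01,
        -1.41372227e-01],
       [ 9.99999336e-01, -5.85645392e-04,  9.92011256e-04,
         4.00802856e-04],
       [ 2.59077377e-04,  9.53405832e-01,  3.01690656e-01,
        -7.78004954e-02],
       [ 0.00000000e+00,  0.00000000e+00,  0.00000000e+00,
         1.00000000e+00]])}
{'time_s': 0.1, 'q': array([ 9.44714867e-01,  1.81499814e-01,  1.60791479e+00,  2.25925419e-05,
        1.35379705e+00, -2.06279174e-01]), 'dq': array([-0.00114755, -0.00174941, -0.00301733, -0.00104547, -0.000763  ,
        0.00035627]), 'joint_efforts': array([ 5.20567919e-04, -4.45873868e+01, -3.52239382e+01, -3.45784283e-04,
        4.11417423e-03, -4.33700086e-05]), 'eef_pos': array([0.23402564, 0.5246735 , 0.23045237]), 'eef_rot': array([ 0.69134774,  0.14681629,  0.69182481, -0.14785707]), 'wrist_force': array([0.10017249, 0.409845  , 0.27463028]), 'torque': array([ 0.02610687,  0.02463709, -0.01891339]), 'opening': 1.0015311402576696}
```

View pics/top0.png

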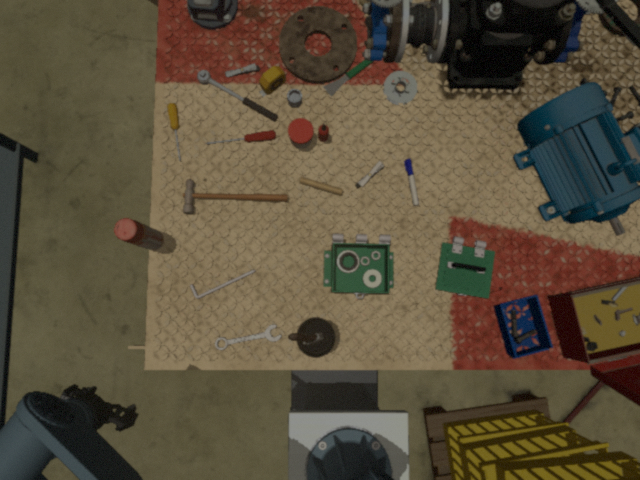

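View pics/scene0.png

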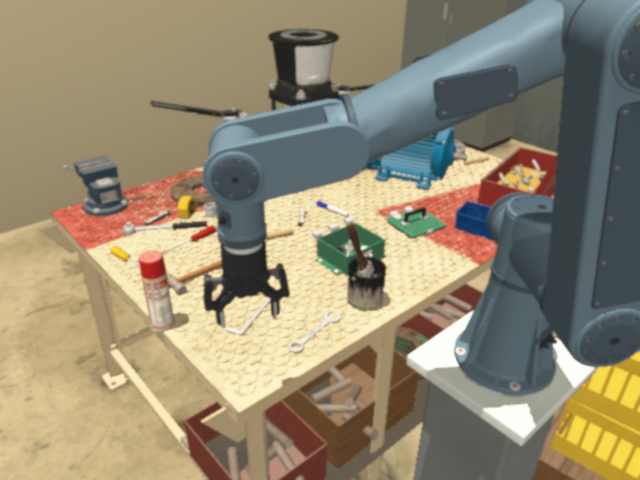

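```bash
cat > h.py <<'E'
from bench import ctrl
import numpy as np, cv2
from scipy.spatial.transform import Rotation as Rn
def pose():
    o=ctrl.get_obs(); w,x,y,z=o["eef_rot"]; T=np.eye(4)
    T[:3,:3]=Rn.from_quat([x,y,z,w]).as_matrix(); T[:3,3]=o["eef_pos"]; return T
def camT(n): 
    i=ctrl.camera_info(n); return i, (pose()@i["hand_eye"] if n=="wrist" else i["T"])
def pix(n,u,v,z,ct=None):          # pixel -> world on plane z
    i,T=ct or camT(n)
    r=T[:3,:3]@[(u-i["cx"])/i["fx"],(v-i["cy"])/i["fy"],1]
    return T[:3,3]+r*(z-T[2,3])/r[2]
def proj(n,P,ct=None):
    i,T=ct or camT(n); c=(np.asarray(P)-T[:3,3])@T[:3,:3]
    return np.array([i["fx"]*c[0]/c[2]+i["cx"],i["fy"]*c[1]/c[2]+i["cy"]])
def down(ang):  # tool x down, tool z at heading ang(deg) in world
    a=np.radians(ang); z=np.array([np.cos(a),np.sin(a),0]); x=np.array([0,0,-1.])
    return np.column_stack([x,np.cross(z,x),z])
def go(p,R):
    T=pose(); print("shift mm",np.round(T[:3,:3].T@(np.asarray(p)-T[:3,3])*1e3,1),
      "rot deg",np.round(np.degrees(Rn.from_matrix(T[:3,:3].T@R).as_rotvec()),2))
def shot(n,name):
    ct=camT(n); p,d=ctrl.camera(n); cv2.imwrite(f"pics/{name}.png",p[:,:,::-1]); np.save(name+".npy",d)
    import pickle; pickle.dump(ct,open(name+".pkl","wb")); return p,d,ct
def load(name):
    import pickle; return pickle.load(open(name+".pkl","rb"))
E
python3 - <<'E'
from h import *
T=pose(); print(np.round(T,3))
ct=camT("top")
for n,u,v,z in [("handle",467,267,.046),("lidL",436,291,.014),("lidR",491,297,.014),("boxh",361,240,.064),("flL",326,268,0),("flR",396,265,0),("bend",198,297,.0045),("leg",194,286,.0045),("tip",255,271,.0045),("pot",316,337,.09)]:
    print(n,np.round(pix("top",u,v,z,ct),3))
h=pix("top",467,267,.046,ct)
for a in (90,-90): go([h[0],h[1],.2],down(a))
im=cv2.imread("pics/top0.png")
cv2.imwrite("pics/crop0.png",cv2.resize(im[200:340,180:520][:, :],None,fx=2.35,fy=2.35,interpolation=cv2.INTER_CUBIC))
E
```

```text
[[-0.001  0.408  0.913  0.234]
 [-0.001  0.913 -0.408  0.525]
 [-1.    -0.002 -0.     0.23 ]
 [ 0.     0.     0.     1.   ]]
handle [ 0.535 -0.312  0.046]
lidL [ 0.471 -0.236  0.014]
lidR [ 0.456 -0.386  0.014]
boxh [ 0.604 -0.028  0.064]
flL [0.534 0.062 0.   ]
flR [ 0.543 -0.131  0.   ]
bend [0.453 0.409 0.004]
leg [0.483 0.421 0.004]
tip [0.524 0.256 0.004]
pot [0.354 0.09  0.09 ]
shift mm [  31.2 -641.5  615.8] rot deg [-1.1405e+02 -1.0000e-01  4.0000e-02]
shift mm [  31.2 -641.5  615.8] rot deg [6.595e+01 3.000e-02 9.000e-02]
```

View pics/crop0.png

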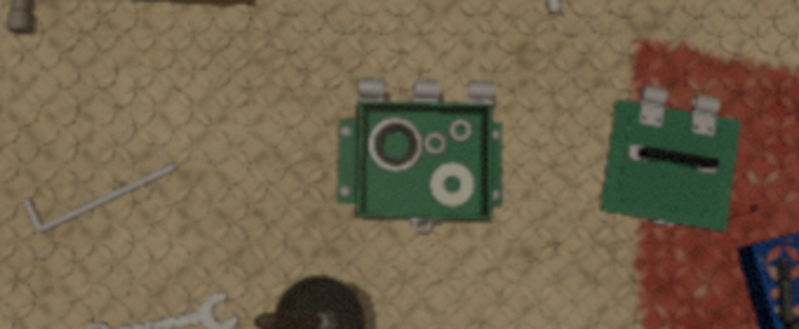

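>>> step_arm([
  [-150,-76,380,66,0,0,0],
  [-150,-76,380,66,0,0,0],
  [-150,-76,380,66,0,0,0],
  [-150,-76,380,66,0,0,0],
  [-150,-76,380,66,0,0,0],
  [-150,-76,380,66,0,0,0],
  [-150,-76,380,66,0,0,0],
  [-120,-430,571,66,0,0,0],
  [-120,-430,571,66,0,0,0],
  [-120,-430,571,66,0,0,0],
])

```text
time_s: 1.35
eef_pos: [0.5641, 0.1125, 0.3666]
eef_rot: [-0.5, -0.5, -0.5, 0.5]
wrist_force: [0.9, -0.3, 0.3]
opening: 1.0
```

Run:
```python
from h import *
go([.535,-.312,.17],down(-97))
go([.58,-.1,.3],down(-97))
```

```text
shift mm [196.6 -28.7 424.5] rot deg [6.97 0.   0.05]
shift mm [ 66.6  16.  212.5] rot deg [6.97 0.   0.05]
```

>>> step_arm([
  [50,-10,50,0,0,0,0],
  [100,-10,100,0,0,0,0],
  [150,-10,150,0,0,0,0],
  [160,-10,150,0,0,0,0],
  [160,-10,150,0,0,0,0],
])

```text
time_s: 1.98
eef_pos: [0.5523, -0.0363, 0.2045]
eef_rot: [-0.497, -0.5, -0.501, 0.502]
wrist_force: [-1.0, 1.3, -0.1]
opening: 0.998
```

Run:
```python
from h import *
shot("wrist","box1"); print(ctrl.get_obs()["time_s"]); print(np.round(pose(),4))
go([.535,-.312,.22],down(-97))
```

```text
2.025
[[-0.0023  1.     -0.0022  0.5536]
 [ 0.001  -0.0022 -1.     -0.0356]
 [-1.     -0.0023 -0.001   0.2066]
 [ 0.      0.      0.      1.    ]]
shift mm [-13.6 -18.  276.4] rot deg [ 6.87 -0.05  0.14]
```

View pics/box1.png

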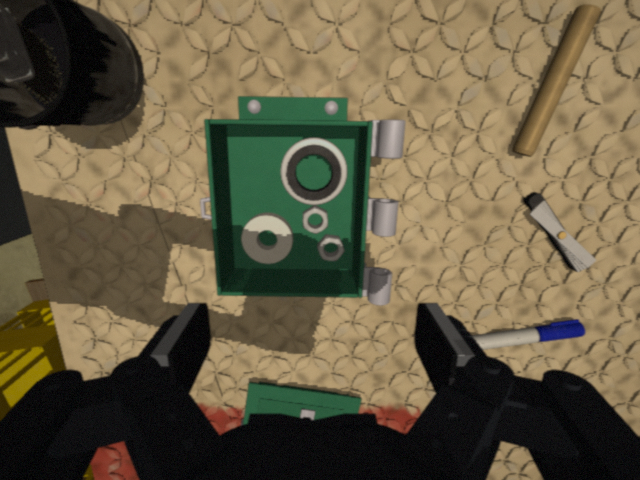

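>>> step_arm([
  [0,-5,55,2,0,0,0],
  [0,-10,115,5,0,0,0],
  [0,-15,175,7,0,0,0],
  [0,-18,230,7,0,0,0],
  [0,-18,270,7,0,0,0],
  [10,-18,270,7,0,0,0],
  [10,-18,270,7,0,0,0],
  [10,-18,270,7,0,0,0],
])

```text
time_s: 3.02
eef_pos: [0.5367, -0.3039, 0.198]
eef_rot: [0.469, 0.529, 0.469, -0.529]
wrist_force: [-0.4, -0.0, 0.6]
opening: 0.996
```

Run:
```python
from h import *
from scipy.optimize import least_squares
ct=load("box1")
obs=[((-65,75,0),(205,120)),((65,75,0),(371,121)),((65,-75,0),(367,298)),((-65,-75,0),(215,298))]
def W(p,l): 
    c,s=np.cos(p[2]),np.sin(p[2]); l=np.array(l)/1e3
    return np.array([p[0]+c*l[0]-s*l[1],p[1]+s*l[0]+c*l[1],.062+l[2]])
f=lambda p:np.concatenate([proj("wrist",W(p,l),ct)-o for l,o in obs])
r=least_squares(f,[.53,-.03,0]); print(r.x,np.degrees(r.x[2]),np.round(r.fun,1)); print("hinge",W(r.x,(79,0,2)))
for y in (76,48,14,-14,-48,-76): print(y,np.round(proj("wrist",W(r.x,(79,y,12)),ct)))
shot("wrist","lid1"); print(np.round(pose(),4))
```

```text
[ 0.53252091 -0.02833115 -0.00633469] -0.36295086411345706 [-2.2  0.1  2.2 -0.4 -2.9  0.5  2.9 -0.2]
hinge [ 0.61151932 -0.02883159  0.064     ]
76 [395. 119.]
48 [392. 158.]
14 [389. 203.]
-14 [387. 237.]
-48 [384. 276.]
-76 [382. 306.]
[[ 7.000e-04  9.927e-01 -1.207e-01  5.367e-01]
 [-3.000e-04 -1.207e-01 -9.927e-01 -3.041e-01]
 [-1.000e+00  7.000e-04  2.000e-04  1.981e-01]
 [ 0.000e+00  0.000e+00  0.000e+00  1.000e+00]]
```

View pics/lid1.png

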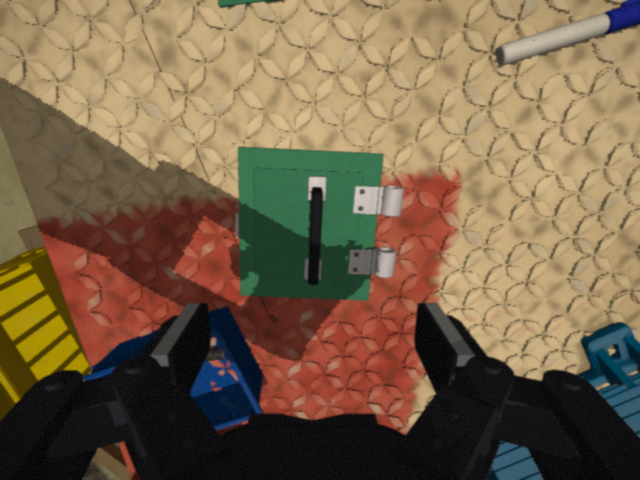

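```bash
cat >> h.py <<'E'
from scipy.optimize import least_squares
def fit(ct,obs,p0,zref,n="wrist"):  # obs: (local mm xyz, pixel); returns x,y,yaw
    def W(p,l):
        c,s=np.cos(p[2]),np.sin(p[2]); l=np.array(l)/1e3
        return np.array([p[0]+c*l[0]-s*l[1],p[1]+s*l[0]+c*l[1],zref+l[2]])
    f=lambda p:np.concatenate([proj(n,W(p,l),ct)-o for l,o in obs])
    r=least_squares(f,p0); print("x,y,yawdeg",np.round(r.x[:2],4),np.round(np.degrees(r.x[2]),2),"res",np.round(r.fun,1)); return r.x,(lambda l:W(r.x,l))
E
python3 - <<'E'
from h import *
ct=load("lid1"); d=np.load("lid1.npy")
print("depth plate,handle",d[250,270],d[240,315],"table",d[100,200])
obs=[((-66,74,-32),(238,147)),((66,74,-32),(383,154)),((66,-74,-32),(369,300)),((-66,-74,-32),(240,296)),((0,42,6),(317,187)),((0,-42,6),(313,285))]
p,W=fit(ct,obs,[.535,-.312,-.1],.046)
p2,_=fit(ct,obs[:4],[.535,-.312,-.1],.046)
p3,_=fit(ct,obs[4:],[.535,-.312,-.1],.046)
def wz(u,v):
    i,T=ct; return T[:3]@np.r_[np.array([(u-i["cx"])/i["fx"],(v-i["cy"])/i["fy"],1])*d[v,u],1]
for q in ((270,250),(315,240),(200,100),(390,205)): print(wz(*q))
go([p[0],p[1],.13],down(np.degrees(p[2])-90))
E
```

```text
depth plate,handle 0.34413216 0.30198222 table 0.3148923
x,y,yawdeg [ 0.5329 -0.3179] -9.33 res [ 1.5 -1.8  4.1 -2.5  2.9  0.3  2.4 -0.5 -4.9  4.3 -4.9  0.1]
x,y,yawdeg [ 0.5301 -0.3188] -9.4 res [-1.2 -0.4  1.2 -0.9  0.2  1.5 -0.2  0.5]
x,y,yawdeg [ 0.5373 -0.3163] -9.05 res [-0.1  1.7  0.1 -2.1]
[ 0.49130001 -0.33505192  0.01448532]
[ 0.5370859  -0.31834394  0.05174607]
[ 0.44945286 -0.1918097   0.00187675]
[ 0.60853699 -0.30311248  0.02057952]
shift mm [68.1 -2.2 14.1] rot deg [ 2.4   0.01 -0.04]
```

Run:
```python
from h import *
ct=load("lid1")
obs=[((-74,74,-32),(238,147)),((58,74,-32),(383,154)),((58,-74,-32),(369,300)),((-74,-74,-32),(240,296)),((0,42,6),(317,187)),((0,-42,6),(313,285))]
p,W=fit(ct,obs,[.535,-.312,-.1],.046)
print(W((71,0,-34)),np.degrees(p[2])-90)
go([p[0],p[1],.085],down(np.degrees(p[2])-90))
go([p[0],p[1],.027],down(np.degrees(p[2])-90))
```

```text
x,y,yawdeg [ 0.5377 -0.3187] -9.31 res [-2.  -1.9  0.7 -2.6 -0.1  0.2 -0.6 -0.6  1.1  4.6  0.7  0.3]
[ 0.60778774 -0.33019443  0.012     ] -99.31481099429853
shift mm [113.1   2.7  14.3] rot deg [ 2.38  0.01 -0.04]
shift mm [171.1   2.6  14.3] rot deg [ 2.38  0.01 -0.04]
```

>>> step_arm([
  [55,3,14,2.4,0,0,0],
  [110,3,14,2.4,0,0,0],
  [150,3,14,2.4,0,0,0],
  [171,3,14,2.4,0,0,0],
  [171,3,14,2.4,0,0,0],
  [171,3,14,2.4,0,0,255],
  [171,3,14,2.4,0,0,255],
  [171,3,14,2.4,0,0,255],
  [171,3,14,2.4,0,0,255],
  [171,3,14,2.4,0,0,255],
])

```text
time_s: 4.32
eef_pos: [0.5375, -0.3201, 0.027]
eef_rot: [0.457, 0.54, 0.457, -0.539]
wrist_force: [-1.0, 1.6, 4.4]
opening: 0.103
```

>>> step_arm([
  [0,0,0,0,0,0,255],
  [0,0,0,0,0,0,255],
  [-30,0,0,0,0,0,255],
  [-80,0,0,0,0,0,255],
  [-120,0,0,0,0,0,255],
  [-120,0,0,0,0,0,255],
  [-120,0,0,0,0,0,255],
])

```text
time_s: 5.2
eef_pos: [0.5362, -0.319, 0.1443]
eef_rot: [-0.456, -0.539, -0.458, 0.54]
wrist_force: [-0.2, 0.2, -4.4]
opening: 0.103
```

Run:
```python
from h import *
shot("wrist","lid2"); print(ctrl.get_obs()); print(np.round(pose(),4))
```

```text
{'time_s': 5.25, 'q': array([-7.26614978e-01,  3.75656529e-01,  1.54923529e+00, -4.32654024e-05,
        1.22127898e+00, -5.61578694e-01]), 'dq': array([0.00060912, 0.00982877, 0.00315155, 0.00229223, 0.00197535,
       0.00129483]), 'joint_efforts': array([ 1.05269664e-03, -5.56551576e+01, -3.56869733e+01,  2.89723233e-03,
       -6.39168872e-02, -9.64302149e-05]), 'eef_pos': array([ 0.53585795, -0.31870202,  0.14355188]), 'eef_rot': array([-0.45548875, -0.53926393, -0.45868968,  0.53974827]), 'wrist_force': array([-0.53929768,  0.24159637, -3.13725353]), 'torque': array([-0.01462546,  0.00527597, -0.06581643]), 'opening': 0.1015835143980553}
[[-0.0034  0.9864 -0.1643  0.5359]
 [ 0.003  -0.1643 -0.9864 -0.3187]
 [-1.     -0.0039 -0.0024  0.1436]
 [ 0.      0.      0.      1.    ]]
```

View pics/lid2.png

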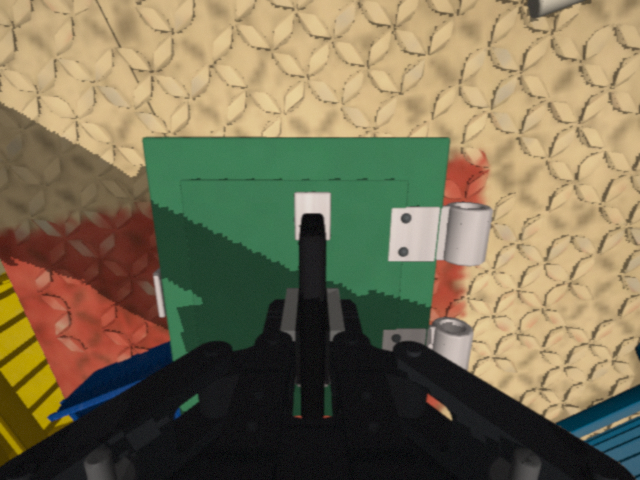

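Run:
```python
from h import *
i,T=load("lid2"); d=np.load("lid2.npy"); H=i["hand_eye"]
def P(u,v,M=H,dd=None):
    return M[:3]@np.r_[np.array([(u-i["cx"])/i["fx"],(v-i["cy"])/i["fy"],1])*(d[int(v),int(u)] if dd is None else dd),1]
pts=np.array([P(u,v) for u in range(160,430,10) for v in range(150,190,8) if d[v,u]>0]+[P(u,v) for u in range(170,250,10) for v in range(200,330,10)])
A=np.c_[pts[:,1:],np.ones(len(pts))]; c,*_=np.linalg.lstsq(A,pts[:,0],rcond=None)
print("plane x=a y+b z+c",c,"std",np.std(A@c-pts[:,0]))
# ray-plane for corners
def ray(u,v):
    o=H[:3,3]; r=H[:3,:3]@[(u-i["cx"])/i["fx"],(v-i["cy"])/i["fy"],1]
    n=np.array([1,-c[0],-c[1]]); return o+r*(c[2]-n@o)/(n@r)
for q in ((144.5,138.5),(448,138.5),(433,300),(172,358)): print(q,np.round(ray(*q)*1e3,1))
for q in ((470,235),(456,348)): print("kn",np.round(P(*q)*1e3,1))
```

```text
plane x=a y+b z+c [-0.00491548  0.0588021   0.01491641] std 0.014107768127978766
(144.5, 138.5) [ 11.  -70.  -73.2]
(448, 138.5) [ 10.3  55.7 -73.2]
(433, 300) [14.8 58.8  3.1]
(172, 358) [ 17.5 -74.4  38.4]
kn [  7.6  69.1 -32.4]
kn [ 6.9 69.7 25. ]
```

Run:
```python
from h import *
i,T=load("lid2"); d=np.load("lid2.npy"); H=i["hand_eye"]
v,u=np.mgrid[142:340:3,160:430:3]; u=u.ravel();v=v.ravel(); D=d[v,u]
pts=(H[:3,:3]@np.array([(u-i["cx"])/i["fx"]*D,(v-i["cy"])/i["fy"]*D,D])).T+H[:3,3]
m=abs(pts[:,0]-.013)<.008
for _ in range(5):
    A=np.c_[pts[:,1:],np.ones(len(pts))]; c,*_=np.linalg.lstsq(A[m],pts[m,0],rcond=None); r=A@c-pts[:,0]; m=abs(r)<.002
print("plane",c,m.sum(),r[m].std())
def ray(u,v,c=c):
    o=H[:3,3]; r=H[:3,:3]@[(u-i["cx"])/i["fx"],(v-i["cy"])/i["fy"],1]
    n=np.array([1,-c[0],-c[1]]); return o+r*(c[2]-n@o)/(n@r)
for q in ((144.5,138.5),(448,138.5),(433,300),(172,358)): print(q,np.round(ray(*q)*1e3,1))
# knuckle points: x range small
v,u=np.mgrid[195:375:1,430:500:1]; u=u.ravel();v=v.ravel(); D=d[v,u]
k=(H[:3,:3]@np.array([(u-i["cx"])/i["fx"]*D,(v-i["cy"])/i["fy"]*D,D])).T+H[:3,3]
s=k[(k[:,0]<.013)&(k[:,1]>.06)&(k[:,1]<.09)]*1e3
h,e=np.histogram(s[:,2],np.arange(-60,60,3)); print(list(zip(e.astype(int),h)))
for a,b in ((-48,-15),(12,45)):
    q=s[(s[:,2]>a)&(s[:,2]<b)]; print(a,np.percentile(q[:,2],[1,50,99]),"top x",np.percentile(q[:,0],2),"y of top",np.median(q[q[:,0]<np.percentile(q[:,0],15),1]))
```

```text
plane [-0.00317122 -0.00875195  0.01321838] 4996 0.0008049170337701011
(144.5, 138.5) [ 14.1 -71.4 -73.1]
(448, 138.5) [ 13.7  56.9 -73.1]
(433, 300) [13.  58.1  2.2]
(172, 358) [ 13.1 -72.3  35.2]
[(np.int64(-60), np.int64(0)), (np.int64(-57), np.int64(0)), (np.int64(-54), np.int64(0)), (np.int64(-51), np.int64(0)), (np.int64(-48), np.int64(0)), (np.int64(-45), np.int64(231)), (np.int64(-42), np.int64(278)), (np.int64(-39), np.int64(272)), (np.int64(-36), np.int64(266)), (np.int64(-33), np.int64(263)), (np.int64(-30), np.int64(265)), (np.int64(-27), np.int64(259)), (np.int64(-24), np.int64(246)), (np.int64(-21), np.int64(216)), (np.int64(-18), np.int64(4)), (np.int64(-15), np.int64(0)), (np.int64(-12), np.int64(0)), (np.int64(-9), np.int64(0)), (np.int64(-6), np.int64(0)), (np.int64(-3), np.int64(0)), (np.int64(0), np.int64(0)), (np.int64(3), np.int64(0)), (np.int64(6), np.int64(0)), (np.int64(9), np.int64(0)), (np.int64(12), np.int64(0)), (np.int64(15), np.int64(41)), (np.int64(18), np.int64(290)), (np.int64(21), np.int64(194)), (np.int64(24), np.int64(183)), (np.int64(27), np.int64(190)), (np.int64(30), np.int64(121)), (np.int64(33), np.int64(51)), (np.int64(36), np.int64(18)), (np.int64(39), np.int64(6)), (np.int64(42), np.int64(0)), (np.int64(45), np.int64(0)), (np.int64(48), np.int64(0)), (np.int64(51), np.int64(0)), (np.int64(54), np.int64(0))]
-48 [-43.84972963 -31.88750493 -18.55171449] top x 5.657283859744917 y of top 70.1481549314943
12 [17.67096618 24.36453216 37.41005469] top x 6.029939255370544 y of top 70.13612394191475
```

Run:
```python
from h import *
ct=load("box1"); i,T=ct; d=np.load("box1.npy")
v,u=np.mgrid[80:320,190:420]; u=u.ravel();v=v.ravel(); D=d[v,u].astype(float)
k=(T[:3,:3]@np.array([(u-i["cx"])/i["fx"]*D,(v-i["cy"])/i["fy"]*D,D])).T+T[:3,3]
m=(k[:,2]>.055)&(k[:,2]<.08)&(D>0); k=k[m]*1e3
K=k[(k[:,0]>601)]; 
h,e=np.histogram(K[:,1],np.arange(-120,60,2)); print([(int(a),int(b)) for a,b in zip(e,h) if b])
for a,b in ((20,60),(-50,-5),(-115,-75)):
    q=K[(K[:,1]>a)&(K[:,1]<b)]; t=q[q[:,2]>np.percentile(q[:,2],85)]; print(np.percentile(q[:,1],[.5,99.5]),"x",np.percentile(q[:,0],[1,99]),"top z",np.percentile(q[:,2],98),"x top",np.median(t[:,0]))
# rim
r=k[(k[:,0]<600)&(k[:,2]<67)]
print("rim z",np.median(r[:,2]),"x",np.percentile(r[:,0],[.5,99.5]),"y",np.percentile(r[:,1],[.5,99.5]))
for s in (-90,-30,30): 
    q=r[abs(r[:,1]-s)<8]; print(s,"xmin/max",np.percentile(q[:,0],[1,99]))
```

```text
[(-106, 11), (-104, 36), (-102, 47), (-100, 42), (-98, 38), (-96, 44), (-94, 46), (-92, 38), (-90, 49), (-88, 45), (-86, 42), (-84, 44), (-82, 66), (-80, 75), (-78, 115), (-44, 16), (-42, 59), (-40, 57), (-38, 60), (-36, 54), (-34, 62), (-32, 61), (-30, 57), (-28, 56), (-26, 67), (-24, 65), (-22, 61), (-20, 60), (-18, 88), (-16, 88), (18, 39), (20, 66), (22, 72), (24, 82), (26, 81), (28, 62), (30, 80), (32, 82), (34, 81), (36, 77), (38, 67), (40, 85), (42, 87), (44, 87), (46, 30)]
[20.38956294 46.54995509] x [601.25397099 620.45124123] top z 73.57194946483533 x top 611.8243404479658
[-42.84560357 -14.84737161] x [601.13754329 619.40783949] top z 73.41781860872786 x top 610.6252940631709
[-104.44648235  -76.69646856] x [601.16208438 618.3929818 ] top z 73.3518903888118 x top 609.8317393207881
rim z 60.21089456237858 x [466.61734    599.78695197] y [-102.71796644   47.89212781]
-90 xmin/max [466.38331733 599.8730163 ]
-30 xmin/max [466.99603332 599.91314157]
30 xmin/max [468.02081281 599.79075068]
```

Run:
```python
from h import *
R=down(-90.8); p=np.array([.6107,-.029,.064])-R@np.array([.015,.0707,-.0004]); print(p)
go(p+[0,0,.045],R); go(p,R)
```

```text
[ 0.54000131 -0.02841283  0.079     ]
shift mm [  20.4  -43.5 -287. ] rot deg [-8.66 -0.15  0.21]
shift mm [  65.4  -43.3 -286.9] rot deg [-8.66 -0.15  0.21]
```

>>> step_arm([
  [-10,-10,-45,-2,0,0,255],
  [-10,-20,-95,-4,0,0,255],
  [-10,-30,-145,-6,0,0,255],
  [0,-40,-195,-8.7,0,0,255],
  [10,-43,-245,-8.7,0,0,255],
  [20,-43,-280,-8.7,0,0,255],
  [20,-43,-287,-8.7,0,0,255],
  [20,-43,-287,-8.7,0,0,255],
  [20,-43,-287,-8.7,0,0,255],
  [20,-43,-287,-8.7,0,0,255],
])

```text
time_s: 6.5
eef_pos: [0.5421, -0.0308, 0.1265]
eef_rot: [0.496, 0.504, 0.496, -0.504]
wrist_force: [-0.5, 0.9, -3.0]
opening: 0.107
```

Run:
```python
from h import *
R=down(-90.8); p=np.array([.5400,-.0284,.079])
go(p+[0,0,.012],R); go(p,R); print(ctrl.get_obs()["wrist_force"],ctrl.get_obs()["time_s"])
shot("wrist","app")
go(p,R)
im=cv2.imread("pics/app.png")
```

```text
shift mm [35.5 -2.1 -2.4] rot deg [-0.04  0.01 -0.01]
shift mm [47.5 -2.1 -2.4] rot deg [-0.04  0.01 -0.01]
[-0.46102539  0.92068685 -3.03979117] 6.5
shift mm [47.5 -2.1 -2.3] rot deg [-0.04  0.01 -0.02]
```

View pics/app.png

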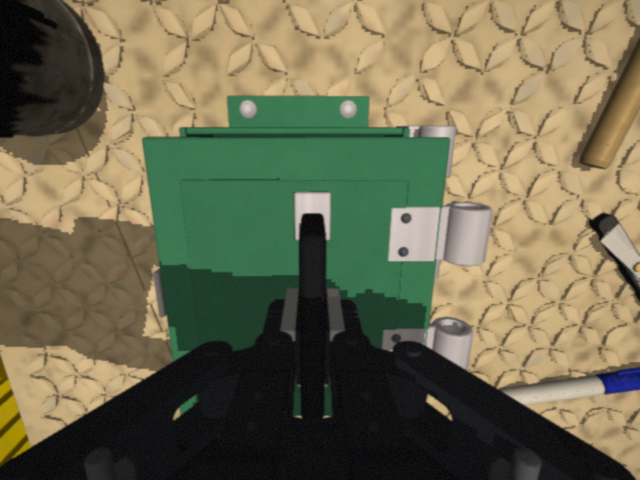

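Run:
```python
from h import *
ct=load("app"); i,T=ct; d=np.load("app.npy")
a=np.radians(-.8); Rz=np.array([[np.cos(a),-np.sin(a),0],[np.sin(a),np.cos(a),0],[0,0,1]]); h=np.array([.6107,-.029,.064])
for n,l in (("rimL",(-144,75,-2)),("rimR",(-14,75,-2)),("knR end",(10,76,0)),("kn top",(0,76,10))): print(n,proj("wrist",h+Rz@np.array(l)/1e3,ct))
v,u=np.mgrid[100:137,170:480]; u=u.ravel();v=v.ravel(); D=d[v,u].astype(float)
k=((T[:3,:3]@np.array([(u-i["cx"])/i["fx"]*D,(v-i["cy"])/i["fy"]*D,D])).T+T[:3,3])*1e3
m=(k[:,2]>55)&(k[:,2]<80)&(D>0); k=k[m]
K=k[k[:,0]>601]; r=k[k[:,0]<600]
print("kn x",np.percentile(K[:,0],[1,99]),"y",np.percentile(K[:,1],99.5),"ztop",np.percentile(K[:,2],98)); t=K[K[:,2]>np.percentile(K[:,2],80)]; print(np.median(t[:,0]))
print("rim",np.percentile(r[:,0],[.5,99.5]),np.percentile(r[:,1],99),np.percentile(r[:,2],[50,90]))
```

```text
rimL [176.74797396 127.16623108]
rimR [410.89770461 126.91749278]
knR end [455.72687034 124.96049289]
kn top [444.01207316 124.87584746]
kn x [601.30444427 620.31240767] y 46.61029873304196 ztop 73.26544121257078
611.6847437245455
rim [469.06253524 599.44740776] 47.91373504892537 [60.4743962  61.45142419]
```

>>> step_arm([
  [15,-2,-2,0,0,0,255],
  [30,-2,-2,0,0,0,255],
  [34,-2,-2,0,0,0,255],
  [38,-2,-2,0,0,0,255],
  [38,-2,-2,0,0,0,255],
])

```text
time_s: 7.18
eef_pos: [0.54, -0.0277, 0.0881]
eef_rot: [-0.497, -0.503, -0.497, 0.503]
wrist_force: [-0.6, -0.7, -4.0]
opening: 0.099
```

Run:
```python
from h import *
R=down(-90.8); p=np.array([.5400,-.0284,.079])
go(p,R); o=ctrl.get_obs(); print(o["wrist_force"],o["torque"],o["time_s"])
```

```text
shift mm [9.1 0.  0.7] rot deg [ 0.05 -0.    0.01]
[-0.56934504 -0.72335038 -4.02325436] [-0.02626561  0.0101315  -0.02675959] 7.175
```

>>> step_arm([
  [2,0,0,0,0,0,255],
  [4,0,0,0,0,0,255],
  [6,0,0,0,0,0,255],
  [8,0,0,0,0,0,255],
  [9,0,0,0,0,0,255],
  [9.5,0,0,0,0,0,255],
  [9.5,0,0,0,0,0,255],
])

```text
time_s: 8.05
eef_pos: [0.5399, -0.0277, 0.0791]
eef_rot: [-0.497, -0.503, -0.497, 0.503]
wrist_force: [-1.6, 0.3, 1.0]
opening: 0.105
```

>>> step_arm([
  [0.5,0,0,0,0,0,0],
  [0.5,0,0,0,0,0,0],
  [0.5,0,0,0,0,0,0],
  [0,0,0,0,0,0,0],
  [-40,0,0,0,0,0,0],
  [-90,0,0,0,0,0,0],
  [-120,0,0,0,0,0,0],
  [-120,0,0,0,0,0,0],
  [-120,0,0,0,0,0,0],
])

```text
time_s: 9.18
eef_pos: [0.5394, -0.0275, 0.1979]
eef_rot: [-0.496, -0.503, -0.497, 0.504]
wrist_force: [0.3, 0.1, -0.2]
opening: 1.0
```

Run:
```python
from h import *
shot("wrist","seat"); print(ctrl.get_obs()["time_s"]); print(np.round(pose(),4))
# knuckle strip
ct=load("seat"); i,T=ct; d=np.load("seat.npy")
v,u=np.mgrid[60:400,150:470]; u=u.ravel();v=v.ravel(); D=d[v,u].astype(float)
k=((T[:3,:3]@np.array([(u-i["cx"])/i["fx"]*D,(v-i["cy"])/i["fy"]*D,D])).T+T[:3,3])*1e3
K=k[(D>0)&(k[:,0]>603)&(k[:,0]<625)&(k[:,2]>66)&(k[:,2]<80)]
y=np.arange(-110,60,3)
for a in y:
    q=K[(K[:,1]>=a)&(K[:,1]<a+3)]
    if len(q)>5: t=q[q[:,2]>np.percentile(q[:,2],70)]; print(a,len(q),np.round([np.median(t[:,0]),t[:,2].max()],1))
P=k[(D>0)&(abs(k[:,2]-66)<5)&(k[:,0]<590)&(k[:,0]>475)&(abs(k[:,1]+29)<70)]
c,*_=np.linalg.lstsq(np.c_[P[:,:2],np.ones(len(P))],P[:,2],rcond=None); print("plate plane",c,"z at centre",c@[532,-28,1])
b=np.array([.45,.45,.1])
go([.485,.33,.2],down(-90+22))
```

```text
9.225
[[-2.400e-03  9.999e-01 -1.320e-02  5.391e-01]
 [ 6.000e-04 -1.320e-02 -9.999e-01 -2.750e-02]
 [-1.000e+00 -2.400e-03 -6.000e-04  1.974e-01]
 [ 0.000e+00  0.000e+00  0.000e+00  1.000e+00]]
-107 11 [607.6  72. ]
-104 52 [609.1  73.5]
-101 55 [609.8  74.2]
-98 53 [610.   73.1]
-95 55 [608.6  74.1]
-92 55 [609.4  73.8]
-89 59 [608.7  73.2]
-86 61 [609.9  73.6]
-83 55 [609.4  73.2]
-80 83 [611.   74.1]
-77 12 [608.3  72.2]
-74 23 [610.5  73.3]
-71 63 [609.6  73.7]
-68 64 [611.1  73.9]
-65 64 [609.4  73.6]
-62 65 [609.8  74.1]
-59 63 [609.1  73.1]
-56 71 [609.6  73.5]
-53 64 [610.7  74. ]
-50 77 [610.1  73.7]
-47 29 [609.9  73.5]
-44 38 [611.6  73.3]
-41 70 [610.4  73.8]
-38 71 [609.3  73.3]
-35 73 [610.6  74.3]
-32 74 [610.5  73.3]
-29 79 [612.   73.2]
-26 74 [610.7  73.9]
-23 74 [610.  74.]
-20 77 [611.2  73.7]
-17 71 [611.   73.8]
-11 65 [610.9  73.5]
-8 83 [610.6  73.4]
-5 82 [611.  74.]
-2 86 [611.6  74.4]
1 87 [611.3  73.3]
4 88 [611.1  74.2]
7 88 [611.4  74.1]
10 90 [611.7  73.9]
13 81 [611.4  73.6]
19 87 [610.9  73.6]
22 91 [611.5  73.6]
25 96 [611.5  74. ]
28 92 [611.6  73.7]
31 112 [611.6  74. ]
34 97 [612.   73.5]
37 97 [611.5  74. ]
40 98 [611.7  73.8]
43 117 [612.8  75.2]
46 25 [610.7  73.4]
plate plane [2.55006017e-03 1.56392007e-03 6.43458333e+01] z at centre 65.65867554966931
shift mm [  -2.3  -58.8 -356.7] rot deg [-22.76  -0.06   0.13]
```

View pics/seat.png

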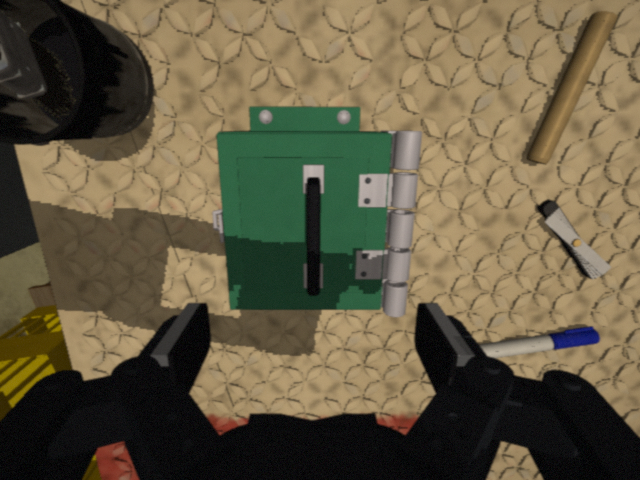

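>>> step_arm([
  [0,-10,-55,-4,0,0,0],
  [0,-20,-110,-8,0,0,0],
  [0,-30,-165,-12,0,0,0],
  [0,-40,-225,-18,0,0,0],
  [0,-55,-285,-24,0,0,0],
  [0,-69,-345,-26,0,0,0],
  [0,-69,-380,-26,0,0,0],
  [0,-69,-380,-26,0,0,0],
  [0,-69,-380,-26,0,0,0],
  [0,-69,-380,-26,0,0,0],
])

```text
time_s: 10.48
eef_pos: [0.4761, 0.3519, 0.1982]
eef_rot: [0.597, 0.379, 0.597, -0.38]
wrist_force: [-0.1, -0.1, 0.4]
opening: 1.0
```

Run:
```python
from h import *
p,d,ct=shot("wrist","pin1"); print(ctrl.get_obs()["time_s"]); print(np.round(pose(),4))
```

```text
10.525
[[-6.000e-04  9.052e-01  4.250e-01  4.762e-01]
 [-5.000e-04  4.250e-01 -9.052e-01  3.519e-01]
 [-1.000e+00 -8.000e-04  2.000e-04  1.985e-01]
 [ 0.000e+00  0.000e+00  0.000e+00  1.000e+00]]
```

View pics/pin1.png

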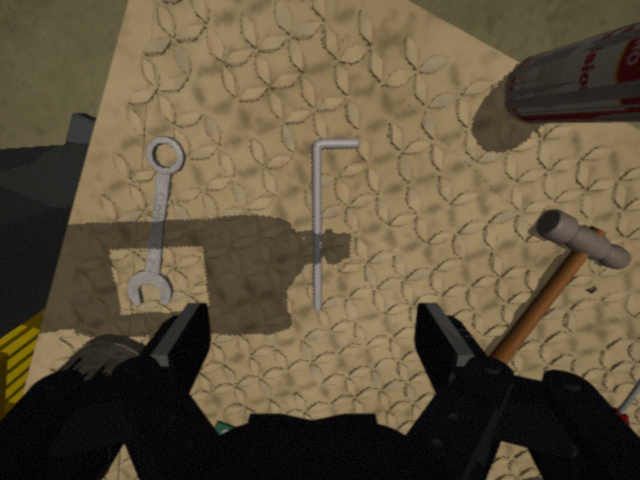

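Run:
```python
from h import *
ct=load("pin1")
b=pix("wrist",318,144,.0045,ct);t=pix("wrist",318,310,.0045,ct);l=pix("wrist",359,143.5,.0045,ct)
y=(b-t); print(b,t,l,np.linalg.norm(y),np.linalg.norm(l-b)); y/=np.linalg.norm(y); yaw=np.degrees(np.arctan2(-y[0],y[1])); print("yaw",yaw)
g=b-.030*y; print("grip",g); R=down(yaw-90)
go([g[0],g[1],.06],R); go([g[0],g[1],.0015],R)
```

```text
[0.45411436 0.41115255 0.0045    ] [0.52731221 0.25722424 0.0045    ] [0.48792592 0.42751369 0.0045    ] 0.17044603131152605 0.03756205932145369
yaw 25.432588165612685
grip [0.46699783 0.38405981 0.0045    ]
shift mm [138.5   5.4 -33. ] rot deg [-0.28  0.01  0.05]
shift mm [197.    5.4 -33.1] rot deg [-0.28  0.01  0.05]
```

>>> step_arm([
  [45,5,-33,0,0,0,0],
  [90,5,-33,0,0,0,0],
  [135,5,-33,0,0,0,0],
  [175,5,-33,0,0,0,0],
  [190,5,-33,0,0,0,0],
  [195,5,-33,0,0,0,0],
  [195,5,-33,0,0,0,0],
  [195,5,-33,0,0,0,0],
])

```text
time_s: 11.52
eef_pos: [0.4677, 0.3858, 0.0056]
eef_rot: [0.598, 0.38, 0.597, -0.378]
wrist_force: [-0.1, 0.3, -0.6]
opening: 0.999
```

Run:
```python
from h import *
g=[.467,.3841,.0015]; go(g,down(-64.6)); print(ctrl.get_obs()["wrist_force"])
```

```text
shift mm [ 4.1 -1.4  1.2] rot deg [-0.16 -0.01 -0.17]
[-0.14137988  0.28398343 -0.57273077]
```

>>> step_arm([
  [2,-1,1,0,0,0,0],
  [4,-1,1,0,0,0,0],
  [4,-1,1,0,0,0,255],
  [4,-1,1,0,0,0,255],
  [4,-1,1,0,0,0,255],
  [4,-1,1,0,0,0,255],
  [4,-1,1,0,0,0,255],
  [4,-1,1,0,0,0,255],
  [4,-1,1,0,0,0,255],
])

```text
time_s: 12.65
eef_pos: [0.4664, 0.3841, 0.0005]
eef_rot: [0.597, 0.379, 0.597, -0.378]
wrist_force: [-0.9, 0.5, 5.2]
opening: 0.071
```

>>> step_arm([
  [-10,0,0,0,0,0,255],
  [-30,0,0,0,0,0,255],
  [-60,0,0,0,0,0,255],
  [-90,0,0,0,0,0,255],
  [-120,0,0,0,0,0,255],
  [-120,0,0,0,0,0,255],
  [-120,0,0,0,0,0,255],
])

```text
time_s: 13.52
eef_pos: [0.4656, 0.3836, 0.1196]
eef_rot: [0.597, 0.379, 0.597, -0.379]
wrist_force: [-1.0, 0.1, -2.3]
opening: 0.068
```

Run:
```python
from h import *
p,d,ct=shot("wrist","pin2"); o=ctrl.get_obs(); print(o["time_s"],o["wrist_force"],o["opening"]); print(np.round(pose(),4))
```

```text
13.575 [-0.09317985 -0.69633894 -1.29015592] 0.07337140005781873
[[-1.600e-03  9.045e-01  4.265e-01  4.651e-01]
 [-9.000e-04  4.265e-01 -9.045e-01  3.834e-01]
 [-1.000e+00 -1.900e-03  1.000e-04  1.189e-01]
 [ 0.000e+00  0.000e+00  0.000e+00  1.000e+00]]
```

View pics/pin2.png

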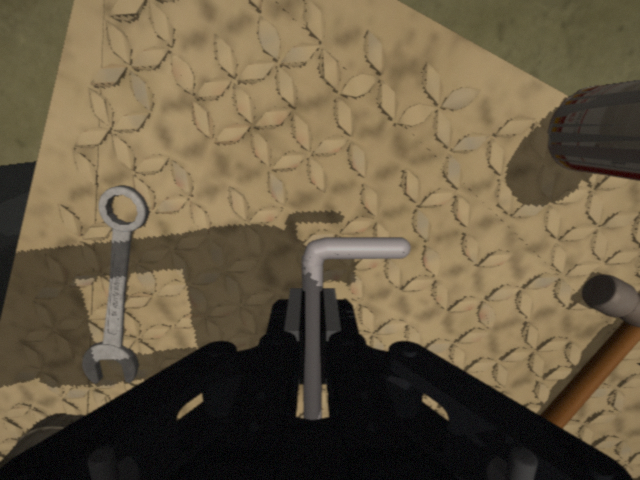

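Run:
```python
from h import *
i,T=load("pin2"); d=np.load("pin2.npy"); H=i["hand_eye"]; im=cv2.imread("pics/pin2.png").astype(int).sum(2)
def P(u,v,D): return H[:3]@np.r_[np.array([(u-i["cx"])/i["fx"],(v-i["cy"])/i["fy"],1])*D,1]*1e3
for v in list(range(256,288,6))+list(range(290,418,8)):
    row=d[v,298:330]; D=np.median(d[v,311:316]); m=np.where((abs(d[v,290:340]-D)<.006))[0]+290
    print(v,round(float(D),4),m.min(),m.max(),np.round(P((m.min()+m.max())/2,v,D),1))
for u in (340,360,380,400):
    c=d[225:270,u]; m=np.where((c>0)&(c<c[c>0].min()+.01))[0]+225; v=int(m.mean()); print("leg",u,np.round(P(u,v,d[v,u]),1))
```

```text
256 0.1435 303 339 [ -6.7   3.6 -28. ]
262 0.1435 302 323 [ -7.4   0.1 -25.6]
268 0.1445 302 323 [ -7.2   0.1 -22.9]
274 0.1449 302 322 [ -7.6  -0.1 -20.4]
280 0.1459 302 322 [ -7.4  -0.1 -17.7]
286 0.147 302 322 [ -7.1  -0.1 -14.8]
290 0.1482 290 335 [ -6.5   0.1 -12.7]
298 0.1483 290 336 [-7.5  0.4 -9.5]
306 0.15 305 339 [-6.9  4.2 -5.4]
314 0.1511 305 319 [-7.  -0.1 -1.7]
322 0.1522 306 319 [-7.1  0.1  2.2]
330 0.1537 306 319 [-6.7  0.1  6.3]
338 0.1548 306 319 [-6.9  0.1 10.2]
346 0.1558 306 319 [-7.   0.1 14.2]
354 0.1571 305 320 [-7.   0.1 18.3]
362 0.1585 305 320 [-6.9  0.1 22.6]
370 0.1591 305 320 [-7.4  0.1 26.4]
378 0.1612 305 320 [-6.8  0.2 31.2]
386 0.1622 303 321 [-7.1 -0.1 35.4]
394 0.1636 304 321 [-7.   0.2 40. ]
402 0.1656 304 321 [-6.5  0.2 45. ]
410 0.1665 304 321 [-6.9  0.2 49.2]
leg 340 [ -6.4  11.2 -31.7]
leg 360 [ -6.6  19.3 -31.8]
leg 380 [ -6.6  27.3 -31.8]
leg 400 [ -7.4  35.2 -32. ]
```

Run:
```python
from h import *
R=down(-90.95); ax=lambda y: .6106+.0166*(y+.029)
go([ax(.22),.22,.075],R)
print([ (y,ax(y)) for y in (.22,.1)])
```

```text
shift mm [ 43.8  65.7 211.6] rot deg [26.2   0.03  0.1 ]
[(0.22, 0.6147334), (0.1, 0.6127414)]
```

>>> step_arm([
  [0,15,40,5,0,0,255],
  [5,30,85,12,0,0,255],
  [15,45,130,19,0,0,255],
  [25,60,175,26,0,0,255],
  [35,66,205,26,0,0,255],
  [44,66,211,26,0,0,255],
  [44,66,211,26,0,0,255],
  [44,66,211,26,0,0,255],
  [44,66,211,26,0,0,255],
])

```text
time_s: 14.7
eef_pos: [0.6153, 0.2223, 0.0764]
eef_rot: [0.497, 0.503, 0.497, -0.503]
wrist_force: [-0.8, 0.5, -0.6]
opening: 0.072
```

Run:
```python
from h import *
R=down(-90.95); ax=lambda y: .6106+.0166*(y+.029)
for y in (.215,.2): go([ax(y),y,.0607],R)
shot("wrist","pre")
i,T=load("pre"); d=np.load("pre.npy"); H=i["hand_eye"]
for v in list(range(256,288,8))+list(range(314,418,12)):
    D=np.median(d[v,311:316]); m=np.where((abs(d[v,290:340]-D)<.006))[0]+290
    print(v,np.round(H[:3]@np.r_[np.array([((m.min()+m.max())/2-i["cx"])/i["fx"],(v-i["cy"])/i["fy"],1])*D,1]*1e3,1))
print(ctrl.get_obs()["wrist_force"],ctrl.get_obs()["time_s"])
s,_,_=shot("scene","s1"); cv2.imwrite("pics/s1c.png",cv2.resize(s[180:320,200:420,::-1],None,fx=3.5,fy=3.5))
```

```text
shift mm [15.6 -0.6  7.3] rot deg [ 0.29 -0.01 -0.03]
shift mm [15.6 -0.7 22.3] rot deg [ 0.29 -0.01 -0.03]
256 [ -6.5   3.2 -27.8]
264 [ -7.6  -0.2 -24.8]
272 [ -7.4  -0.2 -21.2]
280 [ -7.1  -0.4 -17.5]
314 [-7.1 -0.2 -1.7]
326 [-7.2 -0.2  4.1]
338 [-7.2 -0.2 10.1]
350 [-6.6 -0.2 16.6]
362 [-7.  -0.2 22.5]
374 [-7.2 -0.2 28.8]
386 [-6.9 -0.4 35.6]
398 [-6.9 -0.2 42.4]
410 [-7.  -0.2 49.2]
[ 0.02663562 -0.45222133 -1.25159225] 14.75
```

>>> step_arm([
  [8,-0.7,7,0.3,0,0,255],
  [15.6,-0.7,10,0.3,0,0,255],
  [15.6,-0.7,12,0.3,0,0,255],
  [15.6,-0.7,20,0.3,0,0,255],
  [15.6,-0.7,20,0.3,0,0,255],
  [15.6,-0.7,20,0.3,0,0,255],
])

```text
time_s: 15.55
eef_pos: [0.615, 0.2011, 0.0605]
eef_rot: [0.495, 0.505, 0.495, -0.504]
wrist_force: [-0.5, 0.0, -0.9]
opening: 0.074
```

Run:
```python
from h import *
R=down(-90.95); ax=lambda y: .6106+.0166*(y+.029)
for y in (.18,.15): go([ax(y),y,.0607],R)
print(ctrl.get_obs()["wrist_force"],ctrl.get_obs()["torque"])
```

```text
shift mm [-0.2 -0.5 21.1] rot deg [-0.12 -0.01 -0.03]
shift mm [-0.2 -0.4 51.1] rot deg [-0.12 -0.01 -0.03]
[-0.47542661  0.01993303 -0.90436223] [ 0.0522008  -0.01946526  0.00831312]
```

>>> step_arm([
  [0,-0.5,7,-0.1,0,0,255],
  [0,-0.5,12,-0.1,0,0,255],
  [0,-0.5,16,-0.1,0,0,255],
  [0,-0.5,20,-0.1,0,0,255],
  [0,-0.5,24,-0.1,0,0,255],
  [0,-0.5,28,-0.1,0,0,255],
  [0,-0.5,32,-0.1,0,0,255],
  [0,-0.5,36,-0.1,0,0,255],
  [0,-0.5,36,-0.1,0,0,255],
  [0,-0.5,36,-0.1,0,0,255],
])

```text
time_s: 16.8
eef_pos: [0.6135, 0.1652, 0.0603]
eef_rot: [0.496, 0.504, 0.496, -0.504]
wrist_force: [-0.8, 0.2, -1.8]
opening: 0.069
```

```bash
cat > chk.py <<'E'
from h import *
import sys
R=down(-90.95); ax=lambda y: .6106+.0166*(y+.029)
for y in map(float,sys.argv[2:]): go([ax(y),y,.0607],R)
shot("wrist",sys.argv[1])
i,T=load(sys.argv[1]); d=np.load(sys.argv[1]+".npy"); H=i["hand_eye"]
for v in (268,280,326,350,374,398,410):
    D=np.median(d[v,311:316]); m=np.where((abs(d[v,290:340]-D)<.006))[0]+290
    print(v,np.round(H[:3]@np.r_[np.array([((m.min()+m.max())/2-i["cx"])/i["fx"],(v-i["cy"])/i["fy"],1])*D,1]*1e3,1))
for u in (360,380):
    c=d[225:270,u]; m=np.where((c>0)&(c<c[c>0].min()+.01))[0]+225; v=int(m.mean()); D=d[v,u]; print("leg",np.round(H[:3]@np.r_[np.array([(u-i["cx"])/i["fx"],(v-i["cy"])/i["fy"],1])*D,1]*1e3,1))
o=ctrl.get_obs(); print(o["wrist_force"],o["torque"],o["time_s"])
E
python3 chk.py c1 .14 .1
```

```text
shift mm [-0.4  0.3 25.2] rot deg [-0. -0. -0.]
shift mm [-0.4  0.3 65.2] rot deg [-0. -0. -0.]
268 [ -7.4  -0.2 -22.9]
280 [ -7.2  -0.4 -17.5]
326 [-7.1 -0.2  4.2]
350 [-7.  -0.2 16.3]
374 [-6.6 -0.2 29.3]
398 [-6.7 -0.2 42.6]
410 [-6.4 -0.2 49.7]
leg [ -7.6  18.8 -32. ]
leg [ -5.9  27.1 -31.5]
[ 0.32611528  0.23094769 -1.28335895] [ 0.03474215 -0.04428556  0.02288256] 16.85
```

>>> step_arm([
  [-0.3,0.2,5,0,0,0,255],
  [-0.3,0.2,10,0,0,0,255],
  [-0.3,0.2,15,0,0,0,255],
  [-0.3,0.2,20,0,0,0,255],
  [-0.3,0.2,25,0,0,0,255],
  [-0.3,0.2,30,0,0,0,255],
  [-0.3,0.2,35,0,0,0,255],
  [-0.3,0.2,40,0,0,0,255],
  [-0.3,0.2,45,0,0,0,255],
  [-0.3,0.2,50,0,0,0,255],
])

```text
time_s: 18.1
eef_pos: [0.6129, 0.1149, 0.0605]
eef_rot: [0.496, 0.504, 0.496, -0.504]
wrist_force: [1.0, 0.1, -1.3]
opening: 0.074
```

```bash
python3 chk.py c2 .066
```

```text
shift mm [-0.2  0.1 48.9] rot deg [-0. -0.  0.]
268 [ -6.7  -0.2 -22.6]
280 [ -7.3  -0.4 -17.5]
326 [-6.9 -0.2  4.3]
350 [-6.9 -0.2 16.3]
374 [-6.7 -0.4 29.2]
398 [-6.7 -0.2 42.6]
410 [-6.7 -0.2 49.4]
leg [ -7.3  18.8 -31.9]
leg [ -6.4  27.  -31.6]
[ 0.47853187 -0.15116318 -1.39370758] [ 0.04242914 -0.00430882 -0.04704404] 18.15
```

>>> step_arm([
  [-0.2,0.1,5,0,0,0,255],
  [-0.2,0.1,10,0,0,0,255],
  [-0.2,0.1,15,0,0,0,255],
  [-0.2,0.1,20,0,0,0,255],
  [-0.2,0.1,25,0,0,0,255],
  [-0.2,0.1,30,0,0,0,255],
  [-0.2,0.1,35,0,0,0,255],
  [-0.2,0.1,40,0,0,0,255],
  [-0.2,0.1,45,0,0,0,255],
  [-0.2,0.1,48,0,0,0,255],
])

```text
time_s: 19.4
eef_pos: [0.6122, 0.0668, 0.0607]
eef_rot: [0.496, 0.504, 0.496, -0.504]
wrist_force: [0.8, -0.2, -1.2]
opening: 0.073
```

```bash
python3 chk.py c3 .066
```

```text
shift mm [ 0.  -0.   0.8] rot deg [-0.02  0.   -0.  ]
268 [ -6.9  -0.2 -22.7]
280 [ -7.   -0.4 -17.4]
326 [-6.9 -0.2  4.3]
350 [-6.8 -0.2 16.5]
374 [-12.   -0.2  25. ]
398 [-11.8  -0.2  38. ]
410 [-11.8  -0.   44.7]
leg [ -6.1  19.  -31.5]
leg [ -6.4  27.  -31.6]
[ 0.43995649  0.12018739 -1.59592735] [0.03200333 0.03833287 0.00966899] 19.45
```

>>> step_arm([
  [0,0,0,0,0,0,120],
  [0,0,0,0,0,0,120],
  [0,0,0,0,0,0,120],
  [-30,0,0,0,0,0,120],
  [-70,0,0,0,0,0,120],
  [-90,0,-20,0,0,0,120],
  [-90,0,-70,0,0,0,255],
  [-90,0,-80,0,0,0,255],
  [-90,0,-80,0,0,0,255],
  [-90,0,-80,0,0,0,255],
])

```text
time_s: 20.7
eef_pos: [0.6134, 0.1462, 0.1503]
eef_rot: [-0.496, -0.504, -0.496, 0.505]
wrist_force: [0.4, -0.6, -0.1]
opening: 0.001
```

Run:
```python
from h import *
R=down(-90.95); ax=lambda y: .6106+.0166*(y+.029)
p,d,ct=shot("wrist","rel"); i,T=ct
go([ax(.135),.135,.052],R); o=ctrl.get_obs(); print(o["opening"],o["time_s"])
print("pred bend px",proj("wrist",[ax(.098),.098,.064],ct),proj("wrist",[ax(.05),.05,.064],ct))
```

```text
shift mm [98.4  0.1 11. ] rot deg [-0.06  0.02  0.03]
0.00045119412546097194 20.75
pred bend px [312.83364522 310.08279255] [312.85043521 366.2867661 ]
```

View pics/rel.png

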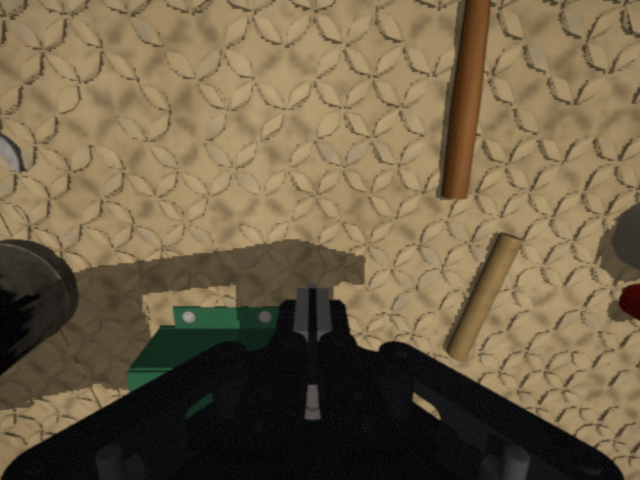

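>>> step_arm([
  [50,0,8,0,0,0,255],
  [90,0,8,0,0,0,255],
  [98,0,10,0,0,0,255],
  [98,0,15,0,0,0,255],
  [98,0,20,0,0,0,255],
  [98,0,25,0,0,0,255],
  [98,0,30,0,0,0,255],
  [98,0,35,0,0,0,255],
  [98,0,40,0,0,0,255],
  [98,0,45,0,0,0,255],
])

```text
time_s: 22.0
eef_pos: [0.6128, 0.102, 0.0527]
eef_rot: [0.496, 0.504, 0.496, -0.504]
wrist_force: [0.5, 0.4, 0.4]
opening: 0.004
```

Run:
```python
from h import *
R=down(-90.95); ax=lambda y: .6106+.0166*(y+.029)
go([ax(.0665),.0665,.052],R); o=ctrl.get_obs(); print(o["wrist_force"],o["torque"],o["time_s"])
```

```text
shift mm [ 0.7  0.  35.5] rot deg [-0.   -0.01  0.  ]
[0.54834743 0.43205741 0.39226641] [ 0.15717557 -0.00805849  0.06469369] 22.0
```

>>> step_arm([
  [0,0,5,0,0,0,255],
  [0,0,10,0,0,0,255],
  [0,0,15,0,0,0,255],
  [0,0,20,0,0,0,255],
  [0,0,25,0,0,0,255],
  [0,0,29,0,0,0,255],
  [0,0,31,0,0,0,255],
])

```text
time_s: 22.88
eef_pos: [0.6123, 0.0709, 0.0528]
eef_rot: [0.496, 0.504, 0.496, -0.504]
wrist_force: [-0.3, 2.3, 1.1]
opening: -0.0
```

>>> step_arm([
  [0,0,1,0,0,0,255],
  [0,0,2,0,0,0,255],
  [0,0,3,0,0,0,255],
  [0,0,3,0,0,0,255],
])

```text
time_s: 23.38
eef_pos: [0.6122, 0.0681, 0.0527]
eef_rot: [-0.496, -0.504, -0.496, 0.504]
wrist_force: [-0.0, 1.6, 1.3]
opening: -0.003
```

Force is still low (1.6 N), so the pin is still sliding; I keep pushing in small steps until it stops.

>>> step_arm([
  [0,0,1,0,0,0,255],
  [0,0,2,0,0,0,255],
  [0,0,3,0,0,0,255],
])

```text
time_s: 23.75
eef_pos: [0.6122, 0.0657, 0.0528]
eef_rot: [0.496, 0.504, 0.496, -0.504]
wrist_force: [1.5, 6.5, 2.1]
opening: -0.002
```

>>> step_arm([
  [0,0,0.7,0,0,0,255],
  [0,0,1.4,0,0,0,255],
  [0,0,1.4,0,0,0,255],
])

```text
time_s: 24.12
eef_pos: [0.6122, 0.0654, 0.0528]
eef_rot: [0.495, 0.505, 0.496, -0.503]
wrist_force: [1.7, 7.8, 2.0]
opening: 0.001
```

>>> step_arm([
  [0,0,-20,0,0,0,255],
  [0,0,-45,0,0,0,255],
  [-50,0,-45,0,0,0,255],
  [-110,0,-45,0,0,0,255],
  [-145,-20,-10,0,0,0,255],
  [-145,-50,40,0,0,0,255],
  [-145,-70,92,0,0,0,255],
  [-145,-70,92,0,0,0,255],
  [-145,-70,92,0,0,0,255],
  [-145,-70,92,0,0,0,255],
])

```text
time_s: 25.38
eef_pos: [0.5409, -0.026, 0.1976]
eef_rot: [-0.496, -0.504, -0.496, 0.504]
wrist_force: [0.1, 0.0, 0.8]
opening: 0.001
```

Run:
```python
from h import *
p,d,ct=shot("wrist","fin"); i,T=ct; print(ctrl.get_obs()["time_s"],T[:3,3])
v,u=np.mgrid[60:420,340:470]; u=u.ravel();v=v.ravel(); D=d[v,u].astype(float)
k=((T[:3,:3]@np.array([(u-i["cx"])/i["fx"]*D,(v-i["cy"])/i["fy"]*D,D])).T+T[:3,3])*1e3
K=k[(D>0)&(k[:,0]>603)&(k[:,0]<622)&(k[:,2]>60)&(k[:,2]<80)]
for a in list(range(38,66,2))+list(range(-130,-98,2)):
    q=K[(K[:,1]>=a)&(K[:,1]<a+2)]
    if len(q)>2: t=q[q[:,2]>np.percentile(q[:,2],60)]; print(a,len(q),np.round([np.median(t[:,0]),np.percentile(q[:,2],95)],1))
P=k[(D>0)&(abs(k[:,2]-66)<5)&(k[:,0]<590)&(k[:,0]>545)&(abs(k[:,1]+29)<70)]
print("plate z",np.median(P[:,2]))
c=p[70:330,330:450,::-1]; cv2.imwrite("pics/finc.png",cv2.hconcat([cv2.resize(c,None,fx=2.3,fy=2.3)]))
```

```text
25.425 [0.54170056 0.05180966 0.33894854]
38 71 [612.1  72.9]
40 71 [611.9  73.3]
42 74 [611.2  73.3]
44 65 [612.1  73.3]
46 52 [609.9  72.2]
48 30 [611.2  66.7]
50 36 [611.7  66.4]
52 33 [611.9  65.4]
54 12 [611.3  63.5]
-122 5 [608.8  63.6]
-120 13 [609.8  64.9]
-118 7 [610.5  65.4]
-116 14 [608.8  66.5]
-114 18 [609.2  66.5]
-112 20 [609.8  67.1]
-110 18 [609.   66.8]
-106 8 [608.1  72.6]
-104 35 [608.5  72.9]
-102 37 [610.4  73. ]
-100 36 [609.5  72.7]
plate z 65.68246496607475
```

View pics/finc.png

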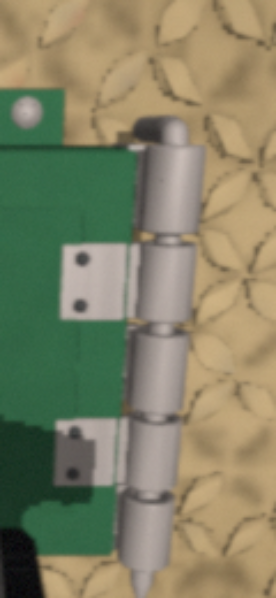

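```bash
python3 -c "
from bench import ctrl
print(ctrl.hand_in())"
```

```text
the job is handed in; nothing more can be done
None
```

The lid is on the box and the hinge pin is fully home. I handed the job in at about 25.4 s of the 64 s allowed; the hand-in reports no verdict.

**What I did:** I gripped the lid by its handle and lowered it onto the box, where it seated with about 1 N of contact. I then slid the pin through from the left (+y) end, let go, and pushed its bent end with the shut fingers until it stopped at about 8 N.

**Last checks, from wrist camera depth:**
- **Lid:** The plate's top is at 65.7 mm, where 66 mm is nominal. Before the pin went in, all five knuckle tops lay in one line at about 73–74 mm.
- **Pin:** The outside of the bend is at about y = 55.5 mm, which is what "home" should give. The tip stands about 17 mm out of the far end.
- **Robot:** The arm is clear of everything, with wrist force under 1 N.

The first estimate of the box's yaw from image corners (-0.4°) disagreed with the depth estimate (about -0.9°). I used the depth value, and the fit confirmed it. I did not measure the other things on the bench again at the end, but no move went near them and I felt no unexpected force.

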